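# Load the bead polisher and clamp its bowl

### The arm

A 6-joint arm with a two-finger parallel gripper is mounted at the origin on the work surface. World frame = base frame: x ahead of the robot, y to its left, z up, the work surface at z = 0. Lengths are in m, angles in rad, forces in N, time in s.
With the tool pointing down it reaches from about 0.25 to 0.775 m from the base axis. Payload 4 kg.
Tool frame: the origin (TCP) lies at the very end of the fingers, on their centre line; the grasp point (between the pads) lies 19 mm behind it (robot.hold_point_z is the distance from the TCP to the grasp point, in m); z points along the fingers, y is the line along which they close (so a half turn about z gives the same grasp; the last joint's range is limited). The gripper opens to 94 mm and grips with 3 to 60 N. Pads are 16 mm wide; open, the fingers measure 119 mm over their backs; the gripper's body (75 mm by 177 mm) begins 78 mm behind the grasp point.
Start: joints at [-1.314, 0.087, 1.371, -0, 1.684, -0.103], TCP at [0.194, -0.515, 0.171] pointing down, gripper open.
Joint ranges: [-3.1, 3.1], [-0.76, 2.03], [0.27, 2.55], [-1.08, 4.22], [0.17, 2.65], [-2.57, 2.57]. Speed limits (rad/s): [2.79, 2.79, 3.14, 3.14, 3.14, 3.14].

### API

Orientations are given as [roll, pitch, yaw] about the fixed x, y, z axes, in that order (R = Rz(yaw) Ry(pitch) Rx(roll)).
In Python, from bench import robot gives the robot as it stands.
- The arm moves only by the tool carry_out, never from a script. Its argument "steps" is a list of rows, each a list of 3 entries, a list of its own where there are three numbers: the shift along the tool's x, y, z in m, then the turn about the tool's z in units of 10 degrees (1.0 is 10 degrees), then the closure, from -1 (fully open) to 1 (shut). In form: [[[tx, ty, tz], roll, jaw], ...]. A call has 1 to 10 rows; each row is the pose to reach, as a shift and turn from the pose commanded when the call began, along the tool's axes at that moment; what a row does not reach only later rows make up. A row lasts 1/8 s, in which the tool goes at most 62.5 mm and 10.7 degrees, less where a joint would pass 70% of its speed; a pose out of reach is approached as far as the arm can. A call with a gripper value outside its range is refused whole. The fingers move at their own pace and stop on an object; the grip force is fixed at half the most. Time passes only in rows, so rows that repeat a pose let the fingers close. It gives the time, the measured TCP pose, the force, the opening and the grip force at its end, in the units of the state.
- robot.get_obs(): the state, without advancing time (a new reading comes with each control period).
- robot.snapshot(name): name is "scene" or "top" or "wrist"; returns a dict with "image" (400x640x3 uint8, red, green, blue), "z_map" (400x640 float32, m along the optical axis (not along the pixel's ray), 0 where there is no reading), "mtx" (3x3 intrinsics, pixels), "R" (3x3) and "t" (3): a world point X has camera coordinates R X + t. Camera axes: x right, y down, z forward; pixel columns grow to the right and rows downward; lengths in m; the calibration is good to about 2 mm. A picture is of the moment at which its call begins.
- robot.close_job(): hands the job in; it is judged then, once.
The state is a dict: "time": time; "joint_positions": joint angles; "qvel": joint speeds; "joint_torque": joint torques, N m; "tool_pos": TCP position; "ee_rot": TCP orientation; "wrist_force": force on the tool from outside, world axes, zero at the start; "wrist_torque": the same for the moment, N m; "width": finger opening in m; "finger_force": force on a finger pad.
Only numpy, scipy, OpenCV 4.12 (cv2) and the standard library are available. Lean on these libraries where they do the work, as an engineer would, in place of code of your own. Each camera call takes 0.05 s, during which the arm holds its last target. There are 200 camera calls.

### The job

Pick up the white cup and pour all seven brass beads out of it into the blue bowl of the polishing machine, then stand the empty cup upright on the grey mat again. After that, swing the machine's red-knobbed clamp arm over so that its rubber foot rests on the bowl's rim and holds the bowl down. Leave the bowl in its seat and do not disturb the hammer, the steel block or the bottle.

Things in the scene. Friction and masses are not known exactly. Their poses are not given: they have to be found in the camera images.
- cup: loose white ceramic cup without handle, 140 g, 70 high, flaring from 54 diameter at the foot to 72 at the rim (wall 3.5, floor 4 thick), with a straight cork sleeve round it, 67 diameter, from 4 to 50 above the underside: grip it there. Origin at the centre of its underside, z along its axis towards the mouth. It starts upright on the grey mat with the seven beads in it
- cup_rim (a point): centre of the cup's mouth, 70 above its origin
- bead0: one of seven alike loose brass beads, barrel-shaped, 14.6 diameter, 13 long, 14 g, rolls easily. Origin at its centre, z along its axis. Starts standing on the cup's inner floor
- bead1: one of seven alike loose brass beads, barrel-shaped, 14.6 diameter, 13 long, 14 g, rolls easily. Origin at its centre, z along its axis. Starts standing on the cup's inner floor
- bead2: one of seven alike loose brass beads, barrel-shaped, 14.6 diameter, 13 long, 14 g, rolls easily. Origin at its centre, z along its axis. Starts standing on the cup's inner floor
- bead3: one of seven alike loose brass beads, barrel-shaped, 14.6 diameter, 13 long, 14 g, rolls easily. Origin at its centre, z along its axis. Starts standing on the cup's inner floor
- bead4: one of seven alike loose brass beads, barrel-shaped, 14.6 diameter, 13 long, 14 g, rolls easily. Origin at its centre, z along its axis. Starts standing on the cup's inner floor
- bead5: one of seven alike loose brass beads, barrel-shaped, 14.6 diameter, 13 long, 14 g, rolls easily. Origin at its centre, z along its axis. Starts standing on the cup's inner floor
- bead6: one of seven alike loose brass beads, barrel-shaped, 14.6 diameter, 13 long, 14 g, rolls easily. Origin at its centre, z along its axis. Starts standing on the cup's inner floor
- mat: grey felt mat, fixed to the bench, 170 x 170, 3 thick. Origin at the centre of its underside, x and y along its edges
- machine: polishing machine, fixed: grey base 170 x 170 (x, y), flat top at height 50. Origin at the centre of its underside on the bench, z up. Four 7 high tabs on top keep the bowl's foot centred (play 2.5). On the +y side stands the clamp: two steel cheeks up to height 138, x within 15, y 87 to 113. Nothing stands higher than the bowl on the other three sides
- bowl: loose blue plastic bowl, 450 g, seated on the machine's top: round, foot 112 diameter, rim 150 outer diameter, 60 high, so that its rim is 110 above the bench; wall and floor 5 thick. Origin at the centre of its underside, z up
- clamp (a joint): clamp arm angle in rad, about a level hinge along the machine's x axis: 0 level over the bowl, foot on the rim; 1.57 straight up; 2.3 at its stop, leaning away from the bowl. Starts open, at its stop. No spring: its weight (220 g) keeps it open, and once pushed past upright towards the bowl it drops by itself onto the rim. Needs about 2 N at the knob
- clamp_hinge (a point): middle of the clamp's hinge, 125 above the bench, at y = +100 in the machine's frame; its axes are the machine's
- clamp_knob (a point): centre of the red ball, 24 diameter, at the free end of the clamp arm, 80 from the hinge. The arm is a steel bar 12 x 12; a black rubber foot, 15 deep below the arm's centre line, sits under it 27 from the hinge
- hammer: bystander: a loose hammer, 220 long, lying on the bench. Origin about the middle of its underside
- block: bystander: a loose steel bench block, 80 x 80 x 22, 1 kg. Origin at the centre of its underside
- bottle: bystander: a loose green glass bottle, closed, 64 diameter, 190 high. Origin at the centre of its underside
Mind the look-alikes: they are no part of the job. What is meant by the cup is not green or pink, and is the smaller of those in its own colour.

How it is judged:
By the outcome, as a careful person would: the job done as asked, in the order asked, and still so for the second after the job is handed in, with the robot touching nothing.
It also fails if it takes over 64 s, if anything falls off the work surface, if the arm or the gripper's body presses on something with over 40 N, if the wrist force passes 120 N, or if a joint passes its speed limit or range.

## Working session

There is one attempt and no reset: what is moved stays moved. The work goes in short steps, Python scripts to look and compute and a tool call to move; the robot and the scene stay as the last step left them, time stands still between calls to the robot, and variables do not carry over. Pictures are saved under pics/ and viewed, at most 10 in all, crops included, and the job is handed in when it is done.

Besides the shell and the picture viewer there is one more tool, called after "Request:" as name(argument=value, ...), one argument or row to a line, values as JSON. carry_out: Moves the arm, as the interface text tells. Its arguments: {"type":"object","properties":{"steps":{"type":"array","items":{"type":"array"}}},"required":["steps"]}

```bash
mkdir -p pics
cat > h.py <<'E'
from bench import robot
import numpy as np, cv2
def shot(n,f=None):
    s=robot.snapshot(n)
    if f: cv2.imwrite('pics/'+f,s['image'][:,:,::-1])
    return s
def pt(s,u,v,z=None):
    K,R,t=s['mtx'],s['R'],s['t']
    d=np.linalg.inv(K)@[u,v,1]
    if z is None: return R.T@(d*s['z_map'][int(v),int(u)]-t)
    o=-R.T@t; w=R.T@d
    return o+w*(z-o[2])/w[2]
def cloud(s):
    h,w=s['z_map'].shape; u,v=np.meshgrid(range(w),range(h))
    d=np.stack([u,v,np.ones_like(u)],-1)@np.linalg.inv(s['mtx']).T*s['z_map'][...,None]
    return (d-s['t'])@s['R']
E
python3 - <<'E'
from h import *
a=shot('scene','s0.png');b=shot('top','t0.png')
for s in (a,b): print(s['mtx'].round(0).tolist(),(-s['R'].T@s['t']).round(3),s['R'].round(2).tolist())
print(robot.get_obs())
E
```

```text
[[361.0, 0.0, 321.0], [0.0, 361.0, 202.0], [0.0, 0.0, 1.0]] [ 1.105 -0.509  0.692] [[0.61, 0.79, -0.0], [0.51, -0.39, -0.77], [-0.61, 0.47, -0.64]]
[[426.0, 0.0, 315.0], [0.0, 426.0, 202.0], [0.0, 0.0, 1.0]] [ 0.367 -0.049  1.281] [[0.0, -1.0, 0.01], [-0.99, -0.0, -0.13], [0.13, -0.01, -0.99]]
{'time': 0.1, 'joint_positions': array([-1.31407228e+00,  8.78576262e-02,  1.37210163e+00, -1.28490864e-05,
        1.68359545e+00, -1.03100478e-01]), 'qvel': array([ 0.00120362, -0.00277643, -0.00275371,  0.0003757 ,  0.00053788,
       -0.00075426]), 'joint_torque': array([ 2.12919527e-03, -3.41249728e+01, -3.03302336e+01,  7.20627070e-02,
        3.03701707e-02, -9.15295641e-05]), 'tool_pos': array([ 0.19350746, -0.51423273,  0.17023487]), 'ee_rot': array([-3.13963971e+00, -1.89227284e-04,  3.59822909e-01]), 'wrist_force': array([-0.17954603,  0.04999391,  0.1804951 ]), 'wrist_torque': array([ 0.04957802, -0.02014348,  0.02853613]), 'finger_force': 0.0, 'width': 0.09382263666442506}
```

View pics/s0.png

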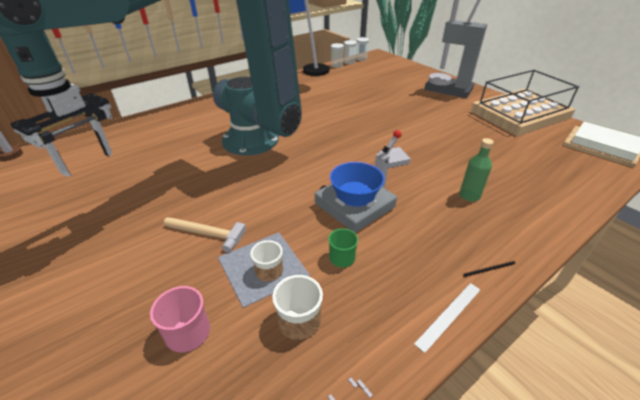

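View pics/t0.png

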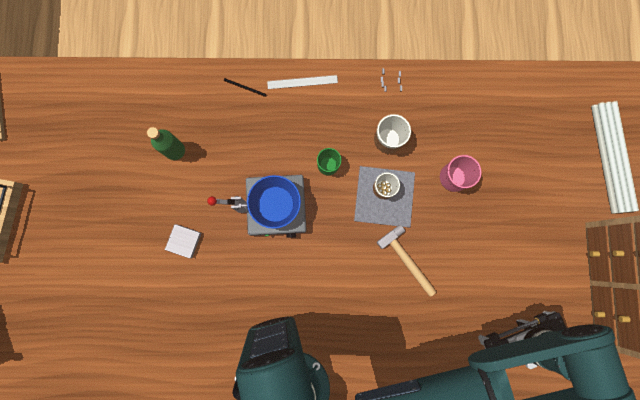

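The top view shows these cup candidates:
- Small white cup on the mat, with beads in it, at (387,186).
- Large white cup at (394,131).
- Green cup at (329,161).
- Pink cup at (464,173).

I choose the small white one on the mat at (387,186). The bowl is at (274,202) and the red knob at (211,201). I'll measure these and check the choice in a crop.

Run:
```python
from h import *
s=shot('top');P=cloud(s);im=s['image'].astype(int);hsv=cv2.cvtColor(s['image'],cv2.COLOR_RGB2HSV)
def circ(m,z,name):
    cs,_=cv2.findContours(m.astype(np.uint8),cv2.RETR_EXTERNAL,cv2.CHAIN_APPROX_NONE)
    c=max(cs,key=cv2.contourArea)[:,0]
    X=np.array([pt(s,u,v,z)[:2] for u,v in c],np.float32)
    print(name,np.round(cv2.minEnclosingCircle(X),4).tolist() if 0 else cv2.minEnclosingCircle(X), len(c))
box=np.zeros(P.shape[:2],bool);box[165:210,365:410]=1
circ(box&(P[...,2]>.05),.073,'cup')
blue=(hsv[...,0]>105)&(hsv[...,0]<125)&(hsv[...,1]>150)&(P[...,2]>.04)
box[:]=0;box[160:245,235:315]=1
circ(blue&box,.11,'bowl')
red=(im[...,0]>140)&(im[...,1]<60)&(im[...,2]<60);box[:]=0;box[180:220,195:245]=1
v,u=np.nonzero(red&box);print('knob',pt(s,u.mean(),v.mean(),.18),len(u),P[v,u].mean(0))
# base top orientation
m=np.zeros(P.shape[:2],bool);m[160:250,230:320]=1
m&=(abs(P[...,2]-.05)<.006)
q=P[m][:,:2].astype(np.float32);print('base',cv2.minAreaRect(q),len(q))
m=np.zeros(P.shape[:2],bool);m[150:250,340:430]=1
m&=(hsv[...,1]<60)
q=cv2.morphologyEx(m.astype(np.uint8),cv2.MORPH_OPEN,np.ones((5,5)))
cs,_=cv2.findContours(q,0,1);c=max(cs,key=cv2.contourArea)[:,0]
print('mat',cv2.minAreaRect(np.array([pt(s,a,b,.003)[:2] for a,b in c],np.float32)))
a=shot('scene')
c=np.hstack([cv2.resize(s['image'][90:250,320:480],(400,400)),cv2.resize(a['image'][200:360,200:360],(400,400))])
cv2.imwrite('pics/c1.png',c[:,:,::-1])
ha=P[200:300,370:440];mm=(ha[...,2]>.01)&(ha[...,2]<.06);print('hammer',ha[mm].min(0),ha[mm].max(0))
bl=P[215:265,155:210];mm=(bl[...,2]>.01);print('block',bl[mm].min(0),bl[mm].max(0))
for nm,u,v in(('green',329,161),('big',394,131),('pink',464,173),('bottle',153,132)): print(nm,pt(s,u,v,.07))
```

```text
cup ((0.5778656005859375, -0.26746121048927307), 0.03651967644691467) 69
bowl ((0.5235348343849182, 0.054492030292749405), 0.07376283407211304) 147
knob [0.51548516 0.21012372 0.18      ] 44 [0.51359251 0.20681353 0.19406686]
base ((0.5357677340507507, 0.04710634797811508), (0.23073366284370422, 0.2066851556301117), 87.42061614990234) 1790
mat ((0.5200514793395996, -0.2685362696647644), (0.16978593170642853, 0.23922939598560333), 83.74352264404297)
hammer [ 0.25895343 -0.41322832  0.01008602] [ 0.54201324 -0.24519361  0.03166909]
block [ 0.36697152 -0.04882043  0.01019353] [0.46629615 0.37873001 1.28098216]
green [ 0.64720012 -0.10138884  0.07      ]
big [ 0.73815691 -0.29238017  0.07      ]
pink [ 0.6136968  -0.49330552  0.07      ]
bottle [0.7308342  0.41170306 0.07      ]
```

View pics/c1.png

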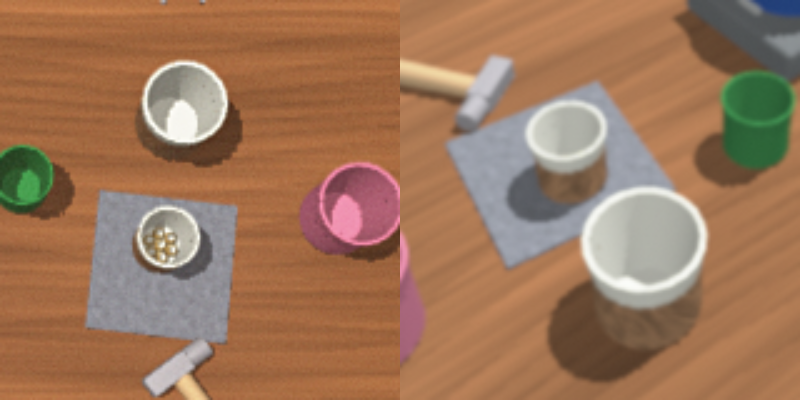

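The crop confirms the choice: the small white cup on the mat holds seven brass beads, and the larger white cup is empty. This interface has no tilt command, so I'll first check in free air what the arm does at the edge of its reach.

Request:
carry_out(
  steps=[
    [[0,0,-0.06],0,-1],
    [[0,0,-0.12],0,-1],
    [[0,0,-0.18],0,-1],
    [[0,0,-0.24],0,-1],
    [[0,0,-0.3],0,-1],
    [[0,0,-0.36],0,-1],
    [[0,0,-0.42],0,-1],
    [[0,0,-0.48],0,-1],
    [[0,0,-0.54],0,-1],
    [[0,0,-0.6],0,-1],
  ],
)

```text
time: 1.45
tool_pos: [0.1501, -0.3959, 0.5998]
ee_rot: [-3.14, -0.005, 0.36]
wrist_force: [-0.1, 0.3, -1.3]
width: 0.0939
finger_force: 0.0
```

```bash
python3 -c "
from h import *
o=robot.get_obs();print(o['joint_positions'].round(3),o['qvel'].round(2),o['ee_rot'],o['tool_pos'])"
```

```text
[-1.347  0.216  0.275  0.011  2.654 -0.127] [-0.02 -0.11  0.01 -0.01 -0.   -0.02] [-3.13974594 -0.0053412   0.36001995] [ 0.1501482  -0.39589976  0.59984136]
```

Request:
carry_out(
  steps=[
    [[0.1,0,0],0,-1],
    [[0.1,0,0],0,-1],
  ],
)

```text
time: 1.7
tool_pos: [0.2402, -0.3539, 0.5956]
ee_rot: [-3.128, -0.006, 0.36]
wrist_force: [-0.3, -0.7, 0.8]
width: 0.094
finger_force: 0.0
```

```bash
python3 -c "
from h import *
o=robot.get_obs();print(o['joint_positions'].round(3),o['qvel'].round(2),o['ee_rot'],o['tool_pos'])"
```

```text
[-1.114  0.225  0.276  0.015  2.653  0.111] [ 0.68  0.04  0.    0.01 -0.    0.67] [-3.12831185 -0.00580266  0.3595524 ] [ 0.24023101 -0.35387121  0.59556345]
```

Request:
carry_out(
  steps=[
    [[0.035,0.004,0.044],-0.73,-1],
    [[0.07,0.008,0.088],-1.46,-1],
    [[0.104,0.011,0.132],-2.19,-1],
    [[0.139,0.015,0.176],-2.92,-1],
    [[0.174,0.019,0.22],-3.65,-1],
    [[0.208,0.023,0.264],-4.38,-1],
    [[0.243,0.026,0.308],-5.1,-1],
    [[0.278,0.03,0.352],-5.83,-1],
    [[0.312,0.034,0.396],-6.56,-1],
    [[0.347,0.038,0.44],-7.29,-1],
  ],
)

```text
time: 2.95
tool_pos: [0.5783, -0.2608, 0.155]
ee_rot: [3.141, -0.014, 1.637]
wrist_force: [0.4, -0.7, -0.6]
width: 0.0939
finger_force: 0.0
```

Run:
```python
from h import *
o=robot.get_obs();print(o['joint_positions'].round(3),o['ee_rot'],o['tool_pos'])
s=shot('wrist','w1.png');P=cloud(s);im=s['image'].astype(int)
t=shot('top');Q=cloud(t)
# white rim points near cup at z~.073
for A in (P,):
    m=(abs(A[...,2]-.071)<.005)&(np.hypot(A[...,0]-.578,A[...,1]+.267)<.06)
    q=A[m][:,:2].astype(np.float32);print('rim',len(q),cv2.minEnclosingCircle(q) if len(q)>5 else '')
# base -y/+x edges: points at z~.05 from top
m=(abs(Q[...,2]-.05)<.004)&(np.hypot(Q[...,0]-.5235,Q[...,1]-.0545)<.125)
q=Q[m];print('base',len(q),cv2.minAreaRect(q[:,:2].astype(np.float32)))
m&=Q[...,1]<-.0
q=Q[m]; 
for x in np.arange(.44,.61,.02):
    k=q[abs(q[:,0]-x)<.008]; print(round(x,2),k[:,1].min().round(4) if len(k) else None,end=' ')
```

```text
[-0.52   0.285  1.173  0.012  1.691 -0.585] [ 3.14116322 -0.01398654  1.6366067 ] [ 0.5783013  -0.26082587  0.15502163]
rim 1300 ((0.5818052291870117, -0.2676607072353363), 0.03590762987732887)
base 1362 ((0.5193688869476318, 0.06760196387767792), (0.1726621389389038, 0.19638167321681976), 3.314406633377075)
0.44 -0.0326 0.46 -0.0326 0.48 -0.0325 0.5 -0.0295 0.52 -0.0293 0.54 -0.0292 0.56 -0.0262 0.58 -0.026 0.6 -0.023
```

View pics/w1.png

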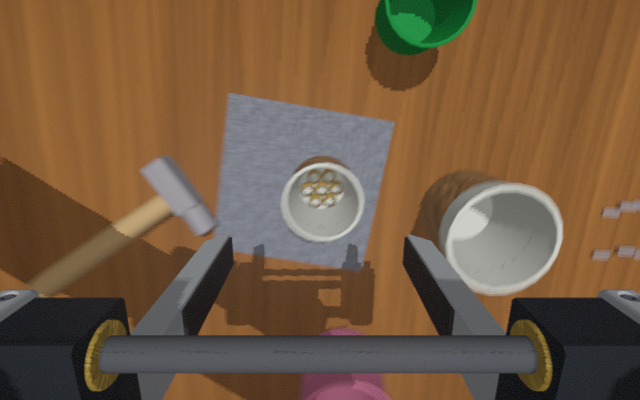

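The wrist view shows the cup with its seven beads at (322,202), between the fingers' lines. Hammer (180,190) and big cup (500,235) are clear of them. Going down to grip.

Request:
carry_out(
  steps=[
    [[-0.007,0.002,0.045],0,-1],
    [[-0.007,0.002,0.09],0,-1],
    [[-0.007,0.002,0.125],0,-1],
    [[-0.007,0.002,0.137],0,-1],
    [[-0.007,0.002,0.137],0,-1],
    [[-0.007,0.002,0.137],0,0],
    [[-0.007,0.002,0.137],0,0],
    [[-0.007,0.002,0.137],0,0],
    [[-0.007,0.002,0.137],0,0],
  ],
)

```text
time: 4.18
tool_pos: [0.5813, -0.2672, 0.0226]
ee_rot: [3.137, -0.011, 1.632]
wrist_force: [0.1, 1.7, 4.3]
width: 0.0698
finger_force: 29.9
```

Run:
```python
from h import *
o=robot.get_obs();print(o['time'],o['ee_rot'],o['tool_pos'],o['width'],o['finger_force'])
```

```text
4.175 [ 3.13690748 -0.01137918  1.63213975] [ 0.58127615 -0.26717193  0.0225748 ] 0.06984095268607822 29.88470138021512
```

Request:
carry_out(
  steps=[
    [[0,0,0],0,-1],
    [[0,0,0],0,-1],
    [[0,0,0.007],0,-1],
    [[0,0,0.007],0,-1],
    [[0,0,0.007],0,0],
    [[0,0,0.007],0,0],
    [[0,0,0.007],0,0],
    [[0,0,0.007],0,0],
  ],
)

```text
time: 5.18
tool_pos: [0.5807, -0.2666, 0.0141]
ee_rot: [3.139, -0.013, 1.632]
wrist_force: [0.7, 0.1, 0.4]
width: 0.0697
finger_force: 29.9
```

Request:
carry_out(
  steps=[
    [[0,0,-0.03],0,0],
    [[0,0,-0.07],0,0],
    [[0.025,-0.01,-0.09],0,0],
    [[0.06,-0.025,-0.09],0,0],
    [[0.1,-0.041,-0.09],0,0],
    [[0.14,-0.058,-0.09],0,0],
    [[0.175,-0.073,-0.09],0,0],
    [[0.2,-0.083,-0.09],0,0],
    [[0.212,-0.088,-0.09],0,0],
    [[0.215,-0.089,-0.09],0,0],
  ],
)

```text
time: 6.42
tool_pos: [0.4779, -0.0584, 0.1063]
ee_rot: [3.14, -0.013, 1.633]
wrist_force: [0.0, 0.3, -2.3]
width: 0.0695
finger_force: 29.9
```

Run:
```python
from h import *
o=robot.get_obs();print(o['time'],o['ee_rot'],o['tool_pos'],o['width'],o['finger_force'])
s=shot('wrist');t=shot('scene');P=cloud(s)
cv2.imwrite('pics/w2.png',np.vstack([s['image'][100:400,100:540],cv2.resize(t['image'][120:270,250:470],(440,300))])[:,:,::-1])
```

```text
6.425 [ 3.13979137 -0.01265924  1.63280175] [ 0.47785152 -0.05842528  0.106269  ] 0.06951987175527581 29.9206314899493
```

View pics/w2.png

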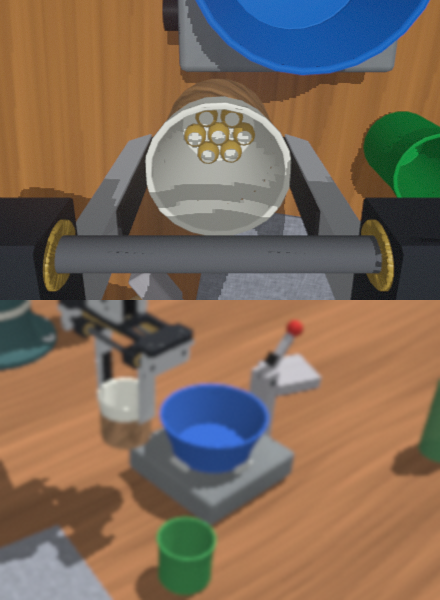

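The crop shows the cup held level with all seven beads, beside the base's near edge. I'll tilt the cup in the grip by pressing the edge of its foot onto the base's fixed top edge.

Request:
carry_out(
  steps=[
    [[0,0,0.025],0,0],
    [[0,0,0.04],0,0],
    [[0,0,0.045],0,0],
    [[-0.002,0,0.048],0,0],
    [[-0.004,0,0.051],0,0],
    [[-0.007,0,0.055],0,0],
    [[-0.009,0,0.059],0,0],
  ],
)

```text
time: 7.4
tool_pos: [0.4797, -0.0702, 0.0509]
ee_rot: [3.137, -0.006, 1.632]
wrist_force: [-5.7, -6.9, 13.8]
width: 0.0693
finger_force: 30.0
```

Run:
```python
from h import *
o=robot.get_obs();print(o['time'],o['ee_rot'],o['tool_pos'],o['width'],o['finger_force'])
s=shot('wrist');t=shot('scene');P=cloud(s)
cv2.imwrite('pics/w3.png',np.vstack([s['image'][100:400,100:540],cv2.resize(t['image'][120:270,250:470],(440,300))])[:,:,::-1])
```

```text
7.4 [ 3.13722494 -0.0061614   1.63231016] [ 0.47969183 -0.07018226  0.0508739 ] 0.06930775897191847 29.960837988182902
```

View pics/w3.png

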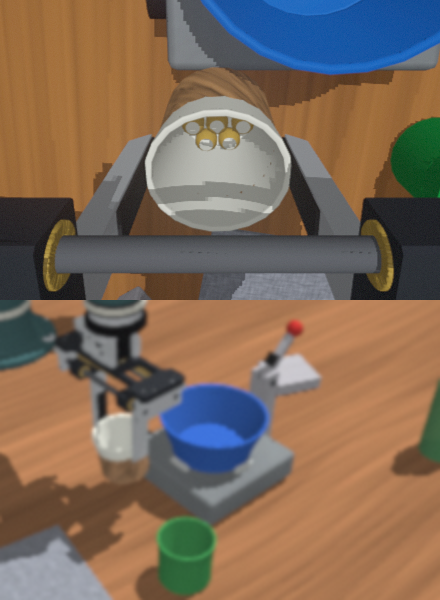

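The picture shows the cup pivoting in the grip, tilted about 20 degrees with its mouth away from the base and the beads still inside. I'll carry on around the edge.

Request:
carry_out(
  steps=[
    [[-0.002,0,0.005],0,0],
    [[-0.003,0,0.01],0,0],
    [[-0.004,0,0.015],0,0],
    [[-0.004,0,0.02],0,0],
    [[-0.003,0,0.025],0,0],
    [[-0.001,0,0.029],0,0],
    [[0.001,0,0.033],0,0],
    [[0.001,0,0.033],0,0],
  ],
)

```text
time: 8.5
tool_pos: [0.4842, -0.0795, 0.0218]
ee_rot: [3.128, 0.015, 1.63]
wrist_force: [-2.8, -26.8, 15.3]
width: 0.0672
finger_force: 28.9
```

```bash
cat > view.py <<'E'
from h import *
import sys
o=robot.get_obs();print(o['time'],o['ee_rot'].round(3),o['tool_pos'].round(4),o['wrist_force'].round(1))
s=shot('wrist');t=shot('scene')
T=o['tool_pos']
for n,q in(('wrist',s),('scene',t)):
    P=cloud(q)-T; hsv=cv2.cvtColor(q['image'],cv2.COLOR_RGB2HSV)
    m=(hsv[...,1]<50)&(hsv[...,2]>110)&(np.abs(P[...,0])<.034)&(np.abs(P[...,1])<.06)&(P[...,2]>-.045)&(P[...,2]<.075)
    p=P[m]
    if len(p)>20: print(n,'white y,z rel TCP ranges',np.percentile(p,[1,99],axis=0).round(3).tolist(),len(p),'ymin pt',p[p[:,1].argmin()].round(3),'zmax pt',p[p[:,2].argmax()].round(3),'zmin pt',p[p[:,2].argmin()].round(3))
a,b=(int(x) for x in sys.argv[2:4])
cv2.imwrite('pics/'+sys.argv[1],np.vstack([s['image'][100:400,100:540],cv2.resize(t['image'][a:a+150,b:b+220],(440,300))])[:,:,::-1])
E
python3 view.py w4.png 120 250
```

```text
8.5 [3.128 0.015 1.63 ] [ 0.4842 -0.0795  0.0218] [ -2.8 -26.8  15.3]
wrist white y,z rel TCP ranges [[-0.033, -0.041, 0.026], [0.033, 0.059, 0.075]] 9267 ymin pt [ 0.002 -0.044  0.04 ] zmax pt [-0.002  0.018  0.075] zmin pt [ 0.    -0.024  0.024]
scene white y,z rel TCP ranges [[-0.033, -0.042, 0.006], [0.034, 0.032, 0.074]] 430 ymin pt [ 0.001 -0.043  0.041] zmax pt [-0.012  0.013  0.075] zmin pt [-0.021  0.011  0.002]
```

View pics/w4.png

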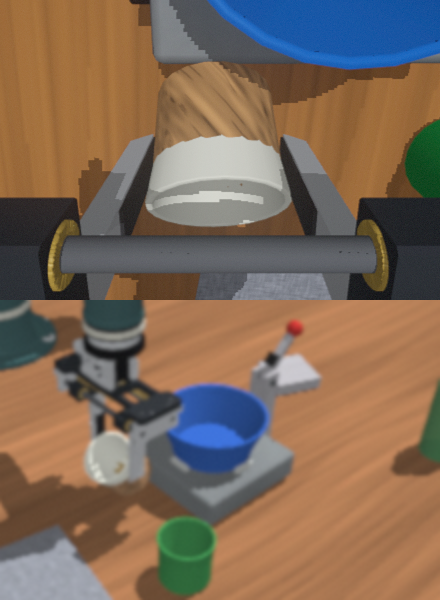

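The picture shows the cup tilted about 70 degrees, its mouth away from the base, and beads still visible inside at about (120,465). Next I lift it clear and carry it over the bowl, with its foot toward the clamp cheeks.

Request:
carry_out(
  steps=[
    [[-0.01,0,-0.005],0,0],
    [[-0.014,0,-0.03],0,0],
    [[-0.014,0.005,-0.07],0,0],
    [[-0.014,0.015,-0.11],0,0],
    [[-0.01,0.03,-0.15],0,0],
    [[0,0.042,-0.175],0,0],
    [[0.012,0.05,-0.186],0,0],
    [[0.027,0.052,-0.186],0,0],
    [[0.045,0.052,-0.186],0,0],
  ],
)

```text
time: 9.72
tool_pos: [0.5266, -0.0185, 0.1992]
ee_rot: [-3.14, -0.014, 1.632]
wrist_force: [-0.1, -0.4, -2.4]
width: 0.0679
finger_force: 29.9
```

Request:
carry_out(
  steps=[
    [[0.018,0,0],0,0],
    [[0.036,0,0],0,0],
    [[0.054,0,0],0,0],
    [[0.072,0,0],0,0],
    [[0.09,0,0],0,0],
    [[0.106,0,0],0,0],
    [[0.12,0,0],0,0],
    [[0.131,0,0],0,0],
  ],
)

```text
time: 10.72
tool_pos: [0.5196, 0.1119, 0.2028]
ee_rot: [3.14, -0.013, 1.632]
wrist_force: [-0.6, 0.2, -3.4]
width: 0.0675
finger_force: 29.9
```

```bash
python3 view.py w5.png 80 280
```

```text
10.725 [ 3.14  -0.013  1.632] [0.5196 0.1119 0.2028] [-0.6  0.2 -3.4]
wrist white y,z rel TCP ranges [[-0.031, -0.042, 0.023], [0.033, 0.021, 0.075]] 8766 ymin pt [ 0.001 -0.045  0.04 ] zmax pt [0.027 0.005 0.075] zmin pt [-0.034  0.031  0.02 ]
scene white y,z rel TCP ranges [[-0.033, -0.043, 0.012], [0.034, 0.038, 0.074]] 507 ymin pt [ 0.006 -0.045  0.041] zmax pt [0.025 0.005 0.074] zmin pt [-0.025  0.023  0.011]
```

View pics/w5.png

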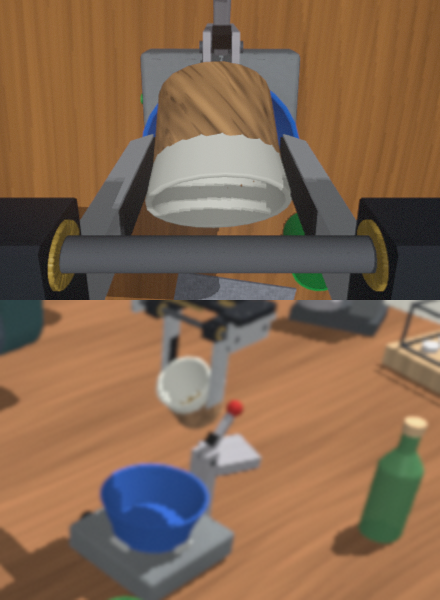

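The cup hangs over the bowl and clamp with beads still inside at about (190,398), and it lines up with the cheeks in x. I'll take its tilt numerically.

Run:
```python
from h import *
o=robot.get_obs();T=o['tool_pos']
s=shot('wrist');P=cloud(s)-T
c=s['image']
u=320-0
for v in range(150,330,8): print(v,P[v,316].round(3),c[v,316])
t=shot('top');Q=cloud(t)
m=(abs(Q[...,0]-.516)<.02)&(Q[...,1]>.1)&(Q[...,1]<.24)
q=Q[m]
for y in np.arange(.13,.23,.01):
    k=q[abs(q[:,1]-y)<.005]; print(round(y,2),k[:,2].max().round(3) if len(k) else None,end=' ')
```

```text
150 [-0.003  0.044 -0.054] [52 47 47]
158 [-0.002  0.023 -0.153] [77 76 77]
166 [-0.003  0.047  0.033] [152 116  77]
174 [-0.003  0.043  0.036] [158 119  79]
182 [-0.003  0.04   0.041] [151 115  77]
190 [-0.003  0.037  0.047] [136 102  68]
198 [-0.002  0.034  0.049] [155 119  81]
206 [-0.002  0.031  0.054] [150 115  75]
214 [-0.002  0.028  0.056] [175 135  91]
222 [-0.002  0.025  0.061] [174 136  92]
230 [-0.002  0.023  0.064] [117  88  62]
238 [-0.002  0.02   0.068] [191 191 183]
246 [-0.001  0.018  0.071] [192 192 184]
254 [-0.001  0.016  0.075] [191 191 183]
262 [-0.001  0.014  0.079] [191 192 185]
270 [-0.001  0.011  0.081] [192 192 186]
278 [ 0.001 -0.024  0.022] [199 200 192]
286 [ 0.001 -0.026  0.026] [134 136 131]
294 [ 0.002 -0.031  0.028] [137 138 131]
302 [ 0.002 -0.034  0.033] [201 202 194]
310 [ 0.002 -0.037  0.036] [145 145 138]
318 [ 0.002 -0.039  0.04 ] [134 135 127]
326 [ 0.002 -0.044  0.04 ] [132 134 128]
0.13 0.629 0.14 0.63 0.15 0.633 0.16 0.632 0.17 0.622 0.18 None 0.19 0.182 0.2 0.197 0.21 0.2 0.22 0.192
```

The cup is tilted only about 37 degrees, and it slid some 11 mm in the grip. I'll go back to the base edge and press further out on the foot, where the lever is longer.

Request:
carry_out(
  steps=[
    [[-0.02,-0.005,0],0,0],
    [[-0.05,-0.012,0],0,0],
    [[-0.085,-0.02,0],0,0],
    [[-0.12,-0.027,0],0,0],
    [[-0.15,-0.033,0],0,0],
    [[-0.172,-0.037,0.02],0,0],
    [[-0.183,-0.04,0.055],0,0],
    [[-0.187,-0.04,0.095],0,0],
    [[-0.187,-0.04,0.13],0,0],
    [[-0.187,-0.04,0.147],0,0],
  ],
)

```text
time: 12.18
tool_pos: [0.4897, -0.0764, 0.051]
ee_rot: [-3.14, -0.014, 1.631]
wrist_force: [-0.2, 0.4, -2.2]
width: 0.0677
finger_force: 29.9
```

```bash
cat > tilt.py <<'E'
from h import *
o=robot.get_obs();T=o['tool_pos'];T[2]+=.019
d=np.array([.5232,.0545]);r=T[:2]-d
print('t',o['time'],'pivot mach',(r@[.998,.058]).round(4),(r@[-.058,.998]).round(4),T[2].round(4),'F',o['wrist_force'].round(1),'w',o['width'].round(4))
s=robot.snapshot('wrist');P=cloud(s)-T
hsv=cv2.cvtColor(s['image'],cv2.COLOR_RGB2HSV)
c=s['image']; A=[]
for v in range(140,350,6):
    p=P[v,316]; 
    if np.hypot(p[1],p[2])<.075: A.append((v,*(p[1:]*1000).round(0).astype(int),'W' if hsv[v,316,1]<50 else 'S'))
print(*A)
E
python3 tilt.py
```

```text
Traceback (most recent call last):
  File "tilt.py", line 4, in <module>
    print('t',o['time'],'pivot mach',(r@[.998,.058]).round(4),(r@[-.058,.998]).round(4),T[2].round(4),'F',o['wrist_force'].round(1),'w',o['width'].round(4))
                                                                                                                                        ^^^^^^^^^^^^^^^^
AttributeError: 'float' object has no attribute 'round'
```

Request:
carry_out(
  steps=[
    [[0,0,0.01],0,0],
    [[0,0,0.018],0,0],
    [[0,0,0.023],0,0],
    [[0.001,0,0.027],0,0],
    [[0.002,0,0.031],0,0],
    [[0.004,0,0.035],0,0],
    [[0.006,0,0.039],0,0],
    [[0.008,0,0.043],0,0],
    [[0.01,0,0.046],0,0],
    [[0.01,0,0.046],0,0],
  ],
)

```text
time: 13.42
tool_pos: [0.4897, -0.0726, 0.0087]
ee_rot: [-3.141, 0.0, 1.632]
wrist_force: [-6.1, -15.0, 1.9]
width: 0.0658
finger_force: 29.8
```

```bash
sed -i "s/o\['width'\].round(4)/round(float(o['width']),4)/" tilt.py; python3 tilt.py
```

```text
t 13.425 pivot mach -0.0408 -0.1249 0.0277 F [ -6.1 -15.    1.9] w 0.0658
(152, np.int64(56), np.int64(23), 'W') (158, np.int64(53), np.int64(24), 'W') (164, np.int64(50), np.int64(23), 'W') (170, np.int64(47), np.int64(22), 'W') (176, np.int64(44), np.int64(22), 'W') (182, np.int64(42), np.int64(27), 'W') (188, np.int64(41), np.int64(34), 'S') (194, np.int64(38), np.int64(36), 'S') (200, np.int64(35), np.int64(36), 'S') (206, np.int64(33), np.int64(38), 'S') (212, np.int64(30), np.int64(40), 'S') (218, np.int64(28), np.int64(40), 'S') (224, np.int64(26), np.int64(42), 'S') (230, np.int64(23), np.int64(44), 'S') (236, np.int64(21), np.int64(45), 'S') (242, np.int64(18), np.int64(46), 'S') (248, np.int64(16), np.int64(48), 'S') (254, np.int64(13), np.int64(49), 'S') (260, np.int64(11), np.int64(49), 'S') (266, np.int64(9), np.int64(52), 'S') (272, np.int64(7), np.int64(54), 'S') (278, np.int64(4), np.int64(54), 'S') (284, np.int64(2), np.int64(55), 'W') (290, np.int64(0), np.int64(57), 'W') (296, np.int64(-2), np.int64(58), 'W') (302, np.int64(-5), np.int64(59), 'W') (308, np.int64(-7), np.int64(61), 'W') (314, np.int64(-8), np.int64(63), 'W') (320, np.int64(-10), np.int64(64), 'W') (326, np.int64(-12), np.int64(66), 'W') (332, np.int64(-14), np.int64(67), 'W')
```

Tilt is now about 62 degrees. Next I lift and press the cup's side, near its foot, onto the same base edge to bring it to about 80.

Request:
carry_out(
  steps=[
    [[-0.01,0,0],0,0],
    [[-0.014,0,-0.03],0,0],
    [[-0.012,-0.015,-0.065],0,0],
    [[-0.004,-0.031,-0.083],0,0],
    [[0.01,-0.031,-0.083],0,0],
    [[0.022,-0.031,-0.08],0,0],
    [[0.024,-0.031,-0.065],0,0],
    [[0.024,-0.031,-0.052],0,0],
    [[0.024,-0.031,-0.052],0,0],
  ],
)

```text
time: 14.6
tool_pos: [0.457, -0.0438, 0.0573]
ee_rot: [-3.14, -0.014, 1.632]
wrist_force: [0.1, 0.4, -2.1]
width: 0.0656
finger_force: 29.8
```

```bash
sed -i 's/140,350,6/150,350,12/; s/A.append.*/A.append((v,int(p[1]*1e3),int(p[2]*1e3),"W" if hsv[v,316,1]<50 else "S"))/' tilt.py; python3 tilt.py
```

```text
t 14.6 pivot mach -0.0718 -0.0943 0.0763 F [ 0.1  0.4 -2.1] w 0.0656
(150, 49, -25, 'W') (162, 42, -25, 'W') (174, 34, -25, 'W') (186, 40, 34, 'W') (198, 35, 38, 'S') (210, 30, 39, 'S') (222, 25, 42, 'S') (234, 20, 45, 'S') (246, 15, 47, 'S') (258, 11, 51, 'S') (270, 6, 52, 'S') (282, 1, 55, 'S') (294, -2, 57, 'W') (306, -7, 59, 'W') (318, -11, 62, 'W') (330, -14, 66, 'W')
```

Request:
carry_out(
  steps=[
    [[-0.001,0,0.003],0,0],
    [[-0.003,0,0.005],0,0],
    [[-0.005,0,0.007],0,0],
    [[-0.007,0,0.009],0,0],
    [[-0.007,0,0.01],0,0],
    [[-0.007,0,0.01],0,0],
  ],
)

```text
time: 15.4
tool_pos: [0.4589, -0.051, 0.0508]
ee_rot: [3.139, -0.013, 1.632]
wrist_force: [-2.1, 0.4, 4.6]
width: 0.0651
finger_force: 29.9
```

```bash
python3 tilt.py
```

```text
t 15.4 pivot mach -0.0703 -0.1016 0.0698 F [-2.1  0.4  4.6] w 0.0651
(150, 50, -18, 'W') (162, 43, -18, 'W') (174, 35, -19, 'W') (186, 39, 30, 'W') (198, 35, 38, 'S') (210, 30, 40, 'S') (222, 26, 44, 'S') (234, 21, 46, 'S') (246, 16, 48, 'S') (258, 11, 49, 'S') (270, 6, 52, 'S') (282, 1, 53, 'S') (294, -2, 58, 'W') (306, -6, 60, 'W') (318, -11, 62, 'W') (330, -15, 64, 'W')
```

Request:
carry_out(
  steps=[
    [[-0.001,0,0.003],0,0],
    [[-0.002,0,0.005],0,0],
    [[-0.003,0,0.007],0,0],
    [[-0.003,0,0.009],0,0],
    [[-0.004,0,0.01],0,0],
    [[-0.004,0,0.01],0,0],
  ],
)

```text
time: 16.2
tool_pos: [0.4614, -0.0584, 0.0437]
ee_rot: [3.134, -0.006, 1.632]
wrist_force: [-4.1, -4.8, 12.5]
width: 0.0651
finger_force: 30.0
```

```bash
python3 tilt.py
```

```text
t 16.2 pivot mach -0.0682 -0.1091 0.0627 F [-4.1 -4.8 12.5] w 0.0651
(150, 51, -12, 'W') (162, 44, -11, 'W') (174, 37, -11, 'W') (186, 29, -12, 'W') (198, 36, 39, 'W') (210, 33, 46, 'S') (222, 28, 49, 'S') (234, 23, 50, 'S') (246, 18, 51, 'S') (258, 12, 52, 'S') (270, 7, 54, 'S') (282, 2, 54, 'S') (294, -3, 54, 'S') (306, -9, 56, 'W') (318, -13, 58, 'W') (330, -19, 59, 'W')
```

Tilt is now about 77 degrees and the grip is stable. I'll carry the cup smoothly over the bowl to the clamp cheeks.

Request:
carry_out(
  steps=[
    [[-0.004,0,-0.004],0,0],
    [[-0.006,0.003,-0.025],0,0],
    [[-0.006,0.012,-0.06],0,0],
    [[-0.006,0.027,-0.1],0,0],
    [[-0.006,0.042,-0.132],0,0],
    [[-0.002,0.055,-0.15],0,0],
    [[0.007,0.065,-0.158],0,0],
    [[0.019,0.07,-0.159],0,0],
    [[0.034,0.072,-0.159],0,0],
    [[0.051,0.072,-0.159],0,0],
  ],
)

```text
time: 17.5
tool_pos: [0.5268, -0.0003, 0.1981]
ee_rot: [-3.142, -0.014, 1.632]
wrist_force: [0.8, 0.8, -2.5]
width: 0.0648
finger_force: 30.0
```

Request:
carry_out(
  steps=[
    [[0.017,0,0],0,0],
    [[0.034,0,0],0,0],
    [[0.051,0,0],0,0],
    [[0.068,0,0],0,0],
    [[0.085,0,0],0,0],
    [[0.1,0,0],0,0],
    [[0.112,0,0.005],0,0],
    [[0.12,0,0.015],0,0],
    [[0.125,0,0.028],0,0],
    [[0.126,0,0.038],0,0],
  ],
)

```text
time: 18.75
tool_pos: [0.5193, 0.1246, 0.1612]
ee_rot: [3.141, -0.013, 1.632]
wrist_force: [0.0, -0.0, -2.8]
width: 0.0651
finger_force: 30.0
```

```bash
python3 tilt.py; python3 view.py w6.png 80 280
```

```text
t 18.75 pivot mach 0.0001 0.0702 0.1802 F [ 0.  -0.  -2.8] w 0.0651
(150, 50, -23, 'W') (162, 43, -16, 'W') (174, 33, -28, 'S') (198, 36, 39, 'W') (210, 32, 47, 'S') (222, 27, 48, 'S') (234, 22, 49, 'S') (246, 17, 50, 'S') (258, 11, 51, 'S') (270, 6, 52, 'S') (282, 1, 53, 'S') (294, -4, 54, 'S') (306, -8, 57, 'W') (318, -14, 57, 'W') (330, -19, 59, 'W')
18.8 [-3.139 -0.013  1.632] [0.5185 0.1244 0.1598] [-0.4 -0.3 -3.9]
wrist white y,z rel TCP ranges [[-0.03, -0.03, -0.027], [0.033, 0.057, 0.075]] 4759 ymin pt [-0.031 -0.035  0.058] zmax pt [ 0.01  -0.012  0.075] zmin pt [ 0.013  0.045 -0.044]
scene white y,z rel TCP ranges [[-0.031, -0.042, -0.043], [0.033, 0.054, 0.073]] 597 ymin pt [-0.013 -0.045  0.026] zmax pt [ 0.026 -0.03   0.075] zmin pt [ 0.017  0.026 -0.045]
```

View pics/w6.png

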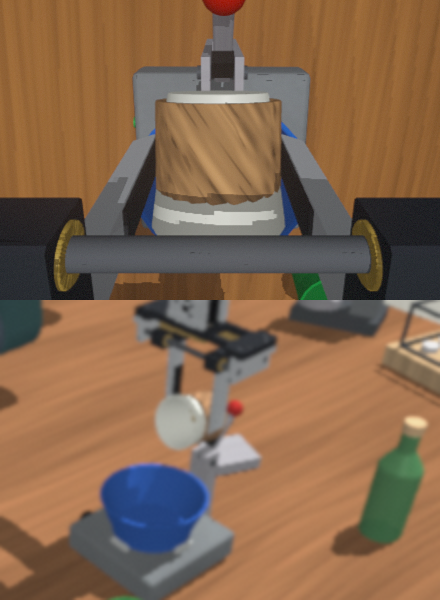

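The picture shows the cup nearly level over the bowl, with its foot centred on the two cheeks. I'll lower it to tip the mouth down.

Request:
carry_out(
  steps=[
    [[0,0,0.012],0,0],
    [[0,0,0.02],0,0],
    [[0,0,0.024],0,0],
    [[-0.003,0,0.028],0,0],
    [[-0.004,0,0.032],0,0],
    [[-0.006,0,0.036],0,0],
    [[-0.007,0,0.039],0,0],
    [[-0.008,0,0.042],0,0],
    [[-0.008,0,0.044],0,0],
  ],
)

```text
time: 20.02
tool_pos: [0.5222, 0.1141, 0.1239]
ee_rot: [3.133, -0.008, 1.631]
wrist_force: [-3.5, -7.4, 14.1]
width: 0.0653
finger_force: 30.0
```

```bash
python3 tilt.py
cat > beads.py <<'E'
from h import *
for n in ('scene','top'):
    s=robot.snapshot(n);P=cloud(s);hsv=cv2.cvtColor(s['image'],cv2.COLOR_RGB2HSV)
    b=(np.hypot(P[...,0]-.5232,P[...,1]-.0545)<.07)&(P[...,2]<.1)&(P[...,2]>.052)
    y=b&~((hsv[...,0]>100)&(hsv[...,0]<130)&(hsv[...,1]>100))
    q=P[y];print(n,'bowl px',b.sum(),'non-blue',y.sum(),q.mean(0).round(3) if len(q) else '',q.std(0).round(3) if len(q) else '')
E
python3 beads.py
```

```text
t 20.025 pivot mach 0.0025 0.0596 0.1429 F [-3.5 -7.4 14.1] w 0.0653
(150, 55, 17, 'W') (162, 48, 14, 'W') (174, 36, -13, 'W') (186, 34, 7, 'W') (198, 32, 24, 'W') (210, 30, 39, 'W') (222, 29, 53, 'W') (234, 24, 54, 'W') (246, 20, 58, 'S') (258, 15, 58, 'S') (270, 9, 57, 'S') (282, 3, 57, 'S') (294, -2, 57, 'S') (306, -9, 56, 'S') (318, -15, 56, 'S') (330, -22, 54, 'W')
scene bowl px 1414 non-blue 183 [0.542 0.033 0.059] [0.039 0.039 0.012]
top bowl px 1218 non-blue 32 [0.526 0.051 0.063] [0.016 0.021 0.008]
```

Request:
carry_out(
  steps=[
    [[-0.002,0,0.002],0,0],
    [[-0.004,0,0.004],0,0],
    [[-0.006,0,0.006],0,0],
    [[-0.007,0,0.006],0,0],
  ],
)

```text
time: 20.68
tool_pos: [0.5225, 0.1097, 0.1164]
ee_rot: [3.134, -0.013, 1.632]
wrist_force: [-2.0, -0.8, 7.1]
width: 0.065
finger_force: 30.0
```

```bash
python3 tilt.py; python3 beads.py
python3 - <<'E'
from h import *
s=robot.snapshot('scene');t=robot.snapshot('top')
A=cv2.resize(s['image'][100:230,290:440],(600,520),interpolation=cv2.INTER_CUBIC)
cv2.imwrite('pics/last.png',A[:,:,::-1])
# brass pixels inside bowl area
hsv=cv2.cvtColor(s['image'],cv2.COLOR_RGB2HSV);P=cloud(s)
m=(hsv[...,0]>12)&(hsv[...,0]<35)&(hsv[...,1]>60)&(np.hypot(P[...,0]-.5232,P[...,1]-.0545)<.075)&(P[...,2]>.052)&(P[...,2]<.11)
v,u=np.nonzero(m);print(len(u),[ (int(a),int(b)) for a,b in zip(u,v)][:40])
E
```

```text
t 20.675 pivot mach 0.0025 0.0551 0.1354 F [-2.  -0.8  7.1] w 0.065
(150, 56, 25, 'W') (162, 49, 16, 'W') (186, 36, 16, 'W') (198, 32, 26, 'W') (210, 29, 38, 'W') (222, 26, 46, 'W') (234, 24, 54, 'W') (258, 17, 63, 'S') (270, 12, 63, 'S') (282, 5, 61, 'S') (294, -1, 59, 'S') (306, -8, 58, 'S') (318, -16, 55, 'S') (330, -24, 52, 'S')
scene bowl px 1401 non-blue 194 [0.541 0.037 0.059] [0.041 0.039 0.011]
top bowl px 1142 non-blue 159 [0.528 0.03  0.064] [0.025 0.018 0.006]
0 []
```

Request:
carry_out(
  steps=[
    [[0.006,0,-0.012],0,0],
    [[-0.006,0,-0.012],0,0],
    [[0.006,0,-0.012],0,0],
    [[-0.006,0,-0.012],0,0],
    [[0,0,-0.03],0,0],
    [[-0.01,0,-0.06],0,0],
    [[-0.02,0,-0.09],0,0],
    [[-0.05,0,-0.1],0,0],
    [[-0.1,0,-0.1],0,0],
    [[-0.15,0,-0.1],0,0],
  ],
)

```text
time: 22.18
tool_pos: [0.5305, -0.0416, 0.2126]
ee_rot: [3.137, -0.013, 1.633]
wrist_force: [0.9, 0.3, -1.7]
width: 0.0651
finger_force: 30.0
```

```bash
python3 tilt.py
python3 - <<'E'
from h import *
o=robot.get_obs();print(o['wrist_force'])
s=robot.snapshot('scene');t=robot.snapshot('top')
A=cv2.resize(s['image'][70:230,290:440],(480,512),interpolation=cv2.INTER_CUBIC)
B=cv2.resize(t['image'][160:250,230:320],(310,310),interpolation=cv2.INTER_CUBIC);B=np.vstack([B,np.zeros((202,310,3),np.uint8)])
cv2.imwrite('pics/last.png',np.hstack([A,B])[:,:,::-1])
E
```

```text
t 22.175 pivot mach 0.0017 -0.0964 0.2316 F [ 0.9  0.3 -1.7] w 0.0651
(186, 36, 15, 'W') (198, 32, 26, 'W') (210, 29, 36, 'W') (222, 26, 46, 'W') (234, 24, 54, 'W') (246, 21, 60, 'W') (258, 17, 63, 'S') (270, 11, 63, 'S') (282, 5, 61, 'S') (294, -1, 59, 'S') (306, -8, 57, 'S') (318, -16, 54, 'S') (330, -25, 51, 'S')
[-2.89405439e-03 -4.55517709e+00 -1.82659134e+00]
```

View pics/last.png

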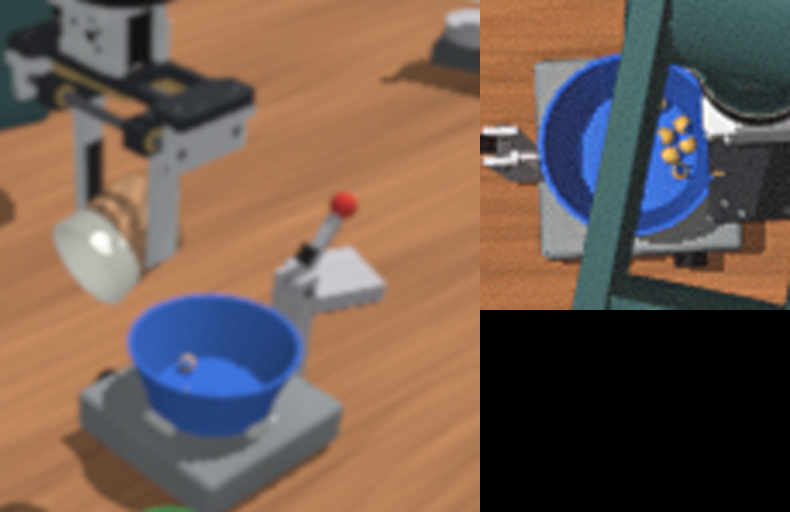

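The beads are in the bowl: five or six show at about (680,140) in the top crop, and the cup looks empty in the scene crop. Now I turn the cup a quarter turn so it can be set upright again on the free +x edge of the base.

Request:
carry_out(
  steps=[
    [[0.005,0.015,0],1,0],
    [[0.015,0.035,0],2,0],
    [[0.03,0.058,0],3,0],
    [[0.045,0.082,0],4,0],
    [[0.06,0.105,0],5,0],
    [[0.075,0.12,0],6,0],
    [[0.09,0.128,0],7,0],
    [[0.105,0.128,0.02],8,0],
    [[0.111,0.128,0.06],9,0],
    [[0.111,0.128,0.1],9,0],
  ],
)

```text
time: 23.58
tool_pos: [0.6512, 0.0821, 0.1127]
ee_rot: [-3.127, -0.004, 0.063]
wrist_force: [0.1, -1.2, -1.3]
width: 0.0653
finger_force: 30.0
```

```bash
cat > tilt2.py <<'E'
from h import *
o=robot.get_obs();T=o['tool_pos'].copy();T[2]+=.019
d=np.array([.5232,.0545]);r=T[:2]-d
print('t',o['time'],'pivot mach',(r@[.998,.058]).round(4),(r@[-.058,.998]).round(4),T[2].round(4),'F',o['wrist_force'].round(1),'w',round(float(o['width']),4),'rot',o['ee_rot'].round(3))
s=robot.snapshot('wrist');P=cloud(s)-T
hsv=cv2.cvtColor(s['image'],cv2.COLOR_RGB2HSV);A=[]
for v in range(100,360,12):
    p=P[v,316];m=-(p[:2]@[.998,.058])
    if np.hypot(m,p[2])<.085: A.append((v,int(m*1e3),int(p[2]*1e3),'W' if hsv[v,316,1]<50 else 'S'))
print('(row, m, z)',*A)
# bead count in bowl & base, top view
t=robot.snapshot('top');Q=cloud(t);hv=cv2.cvtColor(t['image'],cv2.COLOR_RGB2HSV)
b=(np.hypot(Q[...,0]-.5232,Q[...,1]-.0545)<.066)
y=(b&(hv[...,0]>8)&(hv[...,0]<40)&(hv[...,1]>60)&(Q[...,2]<.09)).astype(np.uint8)
n,l,st,c=cv2.connectedComponentsWithStats(y);print('brass px',y.sum(),[(st[i,4],c[i].round(0).tolist()) for i in range(1,n)])
E
python3 tilt2.py
```

```text
t 23.575 pivot mach 0.1293 0.0201 0.1317 F [ 0.1 -1.2 -1.3] w 0.0653 rot [-3.127 -0.004  0.063]
(row, m, z) (184, -37, 12, 'W') (196, -33, 23, 'W') (208, -30, 35, 'W') (220, -27, 44, 'W') (232, -25, 53, 'W') (244, -22, 59, 'W') (256, -18, 62, 'S') (268, -14, 64, 'S') (280, -7, 61, 'S') (292, 0, 58, 'S') (304, 7, 56, 'S') (316, 14, 54, 'S') (328, 22, 53, 'S')
brass px 80 [(np.int32(17), [281.0, 190.0]), (np.int32(12), [288.0, 195.0]), (np.int32(13), [284.0, 199.0]), (np.int32(13), [290.0, 202.0]), (np.int32(16), [285.0, 205.0]), (np.int32(3), [287.0, 211.0]), (np.int32(6), [274.0, 217.0])]
```

All seven beads register in the bowl. Now I press the cup's lip side on the base's +x edge to bring its mouth back up.

Request:
carry_out(
  steps=[
    [[-0.01,0,0.03],0,0],
    [[-0.02,0,0.052],0,0],
    [[-0.02,0,0.06],0,0],
    [[-0.02,0,0.065],0,0],
    [[-0.018,0,0.069],0,0],
    [[-0.015,0,0.073],0,0],
    [[-0.011,0,0.078],0,0],
    [[-0.006,0,0.084],0,0],
    [[-0.006,0,0.084],0,0],
  ],
)

```text
time: 24.8
tool_pos: [0.6469, 0.0796, 0.0308]
ee_rot: [-3.129, -0.005, 0.061]
wrist_force: [1.7, -1.7, 5.0]
width: 0.0651
finger_force: 30.0
```

```bash
python3 tilt2.py
```

```text
t 24.8 pivot mach 0.1249 0.0179 0.0498 F [ 1.7 -1.7  5. ] w 0.0651 rot [-3.129 -0.005  0.061]
(row, m, z) (124, -64, -49, 'S') (136, -56, -49, 'S') (148, -48, -49, 'S') (160, -40, -48, 'S') (172, -31, -49, 'S') (184, -22, -49, 'S') (196, -14, -48, 'S') (208, -34, 47, 'W') (220, -31, 53, 'S') (232, -26, 55, 'S') (244, -20, 55, 'S') (256, -15, 57, 'S') (268, -10, 58, 'S') (280, -6, 59, 'S') (292, -1, 61, 'S') (304, 4, 61, 'S') (316, 8, 63, 'S') (328, 14, 64, 'W')
brass px 69 [(np.int32(8), [282.0, 190.0]), (np.int32(44), [285.0, 201.0]), (np.int32(13), [290.0, 203.0]), (np.int32(1), [286.0, 211.0]), (np.int32(2), [288.0, 211.0]), (np.int32(1), [275.0, 219.0])]
```

The cup is back to about 76 degrees, but it now sits too high in the fingers to be stood on the mat. It's empty, so I'll let it down on its side here between the barely opened fingers and grip it again in the middle.

Request:
carry_out(
  steps=[
    [[0.005,0,-0.008],0,0],
    [[0.02,0,-0.008],0,0],
    [[0.03,0,0.005],0,0],
    [[0.03,0,0.018],0,0],
    [[0.03,0,0.025],0,0],
    [[0.03,0,0.025],0,0],
    [[0.03,0,0.025],0,-0.5],
    [[0.03,0,0.025],0,-0.55],
    [[0.03,0,0.025],0,-0.6],
    [[0.03,0,0.025],0,-0.6],
  ],
)

```text
time: 26.15
tool_pos: [0.6754, 0.0821, 0.0041]
ee_rot: [-3.129, -0.003, 0.061]
wrist_force: [-0.3, 0.1, -0.1]
width: 0.075
finger_force: 0.0
```

```bash
python3 tilt2.py
```

```text
t 26.15 pivot mach 0.1535 0.0187 0.0231 F [-0.3  0.1 -0.1] w 0.075 rot [-3.129e+00 -3.000e-03  6.100e-02]
(row, m, z) (100, -80, -23, 'S') (112, -73, -21, 'S') (124, -66, -22, 'S') (136, -59, -23, 'S') (148, -51, -22, 'S') (160, -44, -22, 'S') (172, -36, -22, 'S') (184, -28, -22, 'S') (196, -21, -22, 'S') (208, -19, -1, 'W') (220, -19, 20, 'W') (232, -20, 39, 'W') (244, -16, 44, 'S') (256, -10, 45, 'S') (268, -4, 44, 'S') (280, 1, 45, 'S') (292, 8, 44, 'S') (304, 14, 45, 'S') (316, 21, 45, 'S') (328, 28, 45, 'S')
brass px 69 [(np.int32(7), [282.0, 190.0]), (np.int32(45), [285.0, 201.0]), (np.int32(13), [290.0, 203.0]), (np.int32(1), [288.0, 208.0]), (np.int32(1), [286.0, 211.0]), (np.int32(2), [288.0, 211.0])]
```

Request:
carry_out(
  steps=[
    [[0,0,-0.008],0,-0.6],
    [[-0.006,0,-0.017],0,-0.6],
    [[-0.012,0,-0.018],0,-0.6],
    [[-0.012,0,-0.018],0,-0.6],
    [[-0.012,0,-0.018],0,0],
    [[-0.012,0,-0.018],0,0],
    [[-0.012,0,-0.018],0,0],
    [[-0.012,0,-0.05],0,0],
    [[-0.012,0,-0.08],0,0],
  ],
)

```text
time: 27.38
tool_pos: [0.6627, 0.0802, 0.0836]
ee_rot: [-3.129, -0.001, 0.061]
wrist_force: [0.3, -0.5, 0.6]
width: 0.0468
finger_force: 0.0
```

```bash
python3 tilt2.py
```

```text
t 27.375 pivot mach 0.1407 0.0176 0.1026 F [ 0.3 -0.5  0.6] w 0.0468 rot [-3.129e+00 -1.000e-03  6.100e-02]
(row, m, z) (172, -31, -48, 'W') (184, -26, -34, 'S') (196, -17, -33, 'S') (208, -9, -33, 'S') (220, 0, -34, 'S') (232, 8, -34, 'S') (244, 17, -34, 'S') (256, 25, -32, 'W') (268, 34, -31, 'W') (280, 55, -52, 'W') (292, 65, -51, 'W')
brass px 77 [(np.int32(13), [281.0, 190.0]), (np.int32(44), [285.0, 201.0]), (np.int32(12), [290.0, 203.0]), (np.int32(1), [288.0, 208.0]), (np.int32(1), [286.0, 211.0]), (np.int32(2), [288.0, 211.0]), (np.int32(4), [274.0, 218.0])]
```

Run:
```python
from h import *
o=robot.get_obs();T=o['tool_pos']
s=robot.snapshot('wrist');P=cloud(s)
hsv=cv2.cvtColor(s['image'],cv2.COLOR_RGB2HSV)
d=P-T; m=-(d[...,0]*.998+d[...,1]*.058); l=d[...,0]*.061-d[...,1]*.998
for a in (-22,-8,5,18,34):
    k=(abs(m-a/1e3)<.003)&(P[...,2]>.045)&(P[...,2]<.075)&(abs(l)<.05)
    print(a,'lat ty center',np.percentile(l[k],[1,99]).round(4),P[k][:,2].max().round(4))
```

```text
-22 lat ty center [-0.0322  0.0287] 0.07
-8 lat ty center [-0.0326  0.0285] 0.0699
5 lat ty center [-0.0326  0.0295] 0.0701
18 lat ty center [-0.0323  0.0298] 0.0704
34 lat ty center [-0.0338  0.0311] 0.0728
```

Request:
carry_out(
  steps=[
    [[-0.002,-0.001,0],0,-0.8],
    [[-0.002,-0.001,0],0,-0.8],
    [[-0.002,-0.001,0.03],0,-0.8],
    [[-0.002,-0.001,0.06],0,-0.8],
    [[-0.002,-0.001,0.069],0,-0.8],
    [[-0.002,-0.001,0.069],0,0],
    [[-0.002,-0.001,0.069],0,0],
    [[-0.002,-0.001,0.069],0,0],
    [[-0.002,-0.001,0.05],0,0],
    [[-0.002,-0.001,0.01],0,0],
  ],
)

```text
time: 28.78
tool_pos: [0.6597, 0.0813, 0.0734]
ee_rot: [-3.128, 0.002, 0.061]
wrist_force: [0.3, 0.3, -0.5]
width: 0.0469
finger_force: 0.0
```

```bash
python3 tilt2.py
```

```text
t 28.775 pivot mach 0.1377 0.0188 0.0924 F [ 0.3  0.3 -0.5] w 0.0469 rot [-3.128e+00  2.000e-03  6.100e-02]
(row, m, z) (172, -33, -36, 'W') (184, -28, -23, 'S') (196, -20, -23, 'S') (208, -12, -24, 'S') (220, -4, -24, 'S') (232, 4, -24, 'S') (244, 12, -23, 'S') (256, 20, -22, 'W') (268, 28, -20, 'W') (280, 51, -45, 'W') (292, 59, -42, 'W') (304, 69, -41, 'W')
brass px 80 [(np.int32(16), [280.0, 190.0]), (np.int32(44), [285.0, 201.0]), (np.int32(13), [290.0, 203.0]), (np.int32(1), [286.0, 211.0]), (np.int32(2), [288.0, 211.0]), (np.int32(4), [274.0, 218.0])]
```

Request:
carry_out(
  steps=[
    [[0.004,-0.001,0],0,-0.8],
    [[0.004,-0.001,0],0,-0.8],
    [[0.004,-0.001,0.03],0,-0.8],
    [[0.004,-0.001,0.06],0,-0.8],
    [[0.004,-0.001,0.068],0,-0.8],
    [[0.004,-0.001,0.068],0,-0.8],
    [[0.004,-0.001,0.068],0,0],
    [[0.004,-0.001,0.068],0,0],
    [[0.004,-0.001,0.068],0,0],
  ],
)

```text
time: 30.0
tool_pos: [0.666, 0.0833, 0.0071]
ee_rot: [-3.129, -0.005, 0.061]
wrist_force: [-0.7, -0.5, 2.7]
width: 0.0649
finger_force: 30.0
```

```bash
python3 tilt2.py
```

```text
t 30.0 pivot mach 0.1442 0.0205 0.0261 F [-0.7 -0.5  2.7] w 0.0649 rot [-3.129 -0.005  0.061]
(row, m, z) (100, -80, -23, 'S') (112, -73, -25, 'S') (124, -66, -26, 'S') (136, -58, -24, 'S') (148, -51, -24, 'S') (160, -44, -24, 'S') (172, -35, -26, 'S') (184, -28, -23, 'S') (196, -26, 0, 'W') (208, -27, 23, 'W') (220, -24, 35, 'W') (232, -21, 43, 'S') (244, -14, 40, 'S') (256, -9, 42, 'S') (268, -3, 42, 'S') (280, 3, 42, 'S') (292, 9, 42, 'S') (304, 16, 41, 'S') (316, 22, 43, 'W') (328, 29, 43, 'W')
brass px 70 [(np.int32(8), [282.0, 190.0]), (np.int32(44), [285.0, 201.0]), (np.int32(13), [290.0, 203.0]), (np.int32(1), [288.0, 208.0]), (np.int32(1), [286.0, 211.0]), (np.int32(2), [288.0, 211.0]), (np.int32(1), [275.0, 219.0])]
```

Request:
carry_out(
  steps=[
    [[0,0,0],0,-0.7],
    [[0,0,0],0,-0.7],
    [[-0.008,0,-0.001],0,-0.7],
    [[-0.011,0,-0.001],0,-0.7],
    [[-0.011,0,-0.001],0,-0.7],
    [[-0.011,0,-0.001],0,0],
    [[-0.011,0,-0.001],0,0],
    [[-0.011,0,-0.001],0,0],
    [[-0.011,0,-0.03],0,0],
    [[-0.011,0,-0.065],0,0],
  ],
)

```text
time: 31.35
tool_pos: [0.6526, 0.0819, 0.0692]
ee_rot: [-3.128, 0.002, 0.061]
wrist_force: [0.1, 0.2, -1.1]
width: 0.0649
finger_force: 30.0
```

```bash
python3 tilt2.py
```

```text
t 31.35 pivot mach 0.1307 0.0199 0.0882 F [ 0.1  0.2 -1.1] w 0.0649 rot [-3.128e+00  2.000e-03  6.100e-02]
(row, m, z) (172, -38, -13, 'W') (184, -39, 21, 'W') (196, -37, 36, 'W') (208, -33, 42, 'S') (220, -27, 42, 'S') (232, -21, 42, 'S') (244, -15, 42, 'S') (256, -10, 43, 'S') (268, -3, 42, 'S') (280, 3, 42, 'S') (292, 8, 43, 'S') (304, 15, 43, 'W') (316, 21, 44, 'W') (328, 27, 45, 'W')
brass px 83 [(np.int32(16), [280.0, 190.0]), (np.int32(44), [285.0, 201.0]), (np.int32(13), [290.0, 203.0]), (np.int32(1), [286.0, 211.0]), (np.int32(2), [288.0, 211.0]), (np.int32(7), [274.0, 218.0])]
```

The cup is held at mid-length, lying level. Now I right it on the base edge.

Request:
carry_out(
  steps=[
    [[-0.019,0,0.002],0,0],
    [[-0.019,0,0.01],0,0],
    [[-0.018,0,0.016],0,0],
    [[-0.014,0,0.02],0,0],
    [[-0.01,0,0.025],0,0],
    [[-0.006,0,0.031],0,0],
    [[-0.004,0,0.037],0,0],
    [[-0.003,0,0.043],0,0],
    [[-0.003,0,0.046],0,0],
  ],
)

```text
time: 32.58
tool_pos: [0.6559, 0.0822, 0.0263]
ee_rot: [-3.129, -0.013, 0.061]
wrist_force: [8.7, -0.7, 5.7]
width: 0.0649
finger_force: 30.5
```

```bash
python3 tilt2.py
```

```text
t 32.575 pivot mach 0.134 0.02 0.0453 F [ 8.7 -0.7  5.7] w 0.0649 rot [-3.129 -0.013  0.061]
(row, m, z) (124, -65, -44, 'S') (136, -57, -44, 'S') (148, -49, -43, 'S') (160, -40, -43, 'S') (172, -32, -44, 'S') (184, -37, 17, 'S') (196, -32, 21, 'S') (208, -27, 26, 'S') (220, -23, 31, 'S') (232, -17, 34, 'S') (244, -14, 40, 'S') (256, -9, 44, 'W') (268, -5, 48, 'W') (280, -2, 54, 'W') (292, 1, 58, 'W') (304, 40, 4, 'W') (316, 46, 7, 'W') (328, 56, 5, 'W')
brass px 74 [(np.int32(12), [281.0, 190.0]), (np.int32(44), [285.0, 201.0]), (np.int32(13), [290.0, 203.0]), (np.int32(1), [288.0, 208.0]), (np.int32(1), [286.0, 211.0]), (np.int32(2), [288.0, 211.0]), (np.int32(1), [275.0, 219.0])]
```

Request:
carry_out(
  steps=[
    [[-0.003,0,0.002],0,0],
    [[-0.006,0,0.003],0,0],
    [[-0.009,0,0.004],0,0],
    [[-0.012,0,0.004],0,0],
    [[-0.015,0,0.004],0,0],
    [[-0.017,0,0.004],0,0],
    [[-0.017,0,0.004],0,0],
  ],
)

```text
time: 33.55
tool_pos: [0.6518, 0.082, 0.0308]
ee_rot: [-3.129, -0.044, 0.06]
wrist_force: [24.0, 1.2, 12.4]
width: 0.0651
finger_force: 30.5
```

```bash
python3 tilt2.py
```

```text
t 33.55 pivot mach 0.1299 0.02 0.0498 F [24.   1.2 12.4] w 0.0651 rot [-3.129 -0.044  0.06 ]
(row, m, z) (124, -65, -49, 'S') (136, -57, -49, 'S') (148, -49, -48, 'S') (160, -40, -49, 'S') (172, -32, -49, 'S') (184, -36, 17, 'S') (196, -31, 23, 'S') (208, -26, 27, 'S') (220, -21, 32, 'S') (232, -16, 36, 'S') (244, -11, 39, 'S') (256, -7, 45, 'W') (268, -3, 49, 'W') (280, 0, 53, 'W') (292, 2, 59, 'W') (304, 40, 3, 'W') (316, 46, 7, 'W') (328, 58, 1, 'W')
brass px 72 [(np.int32(12), [281.0, 190.0]), (np.int32(43), [285.0, 201.0]), (np.int32(13), [290.0, 203.0]), (np.int32(1), [286.0, 211.0]), (np.int32(3), [289.0, 211.0])]
```

Request:
carry_out(
  steps=[
    [[0.003,0,0.005],0,0],
    [[0.004,0,0.01],0,0],
    [[0.004,0,0.015],0,0],
    [[0.002,0,0.018],0,0],
    [[-0.002,0,0.018],0,0],
    [[-0.004,0,0.018],0,0],
  ],
)

```text
time: 34.4
tool_pos: [0.6565, 0.082, 0.0176]
ee_rot: [-3.129, -0.063, 0.06]
wrist_force: [36.9, 1.8, 14.9]
width: 0.0656
finger_force: 34.1
```

```bash
python3 tilt2.py
```

```text
t 34.4 pivot mach 0.1346 0.0197 0.0366 F [36.9  1.8 14.9] w 0.0656 rot [-3.129 -0.063  0.06 ]
(row, m, z) (112, -74, -36, 'S') (124, -66, -35, 'S') (136, -58, -36, 'S') (148, -50, -34, 'S') (160, -42, -34, 'S') (172, -34, -35, 'S') (184, -33, 4, 'S') (196, -28, 14, 'S') (208, -24, 23, 'S') (220, -19, 28, 'S') (232, -15, 36, 'S') (244, -12, 44, 'W') (256, -9, 51, 'W') (268, -5, 56, 'W') (280, 29, -6, 'W') (292, 33, 1, 'W') (304, 38, 7, 'W') (316, 42, 13, 'W') (328, 47, 19, 'W')
brass px 69 [(np.int32(8), [282.0, 190.0]), (np.int32(44), [285.0, 201.0]), (np.int32(13), [290.0, 203.0]), (np.int32(1), [286.0, 211.0]), (np.int32(3), [289.0, 211.0])]
```

Tilt is now about 29 degrees and the foot stands below the fingertips. I'll take the cup to the mat.

Request:
carry_out(
  steps=[
    [[0.03,0,-0.015],0,0],
    [[0.035,0,-0.06],0,0],
    [[0.03,0.02,-0.11],0,0],
    [[0.01,0.065,-0.129],0,0],
    [[-0.015,0.12,-0.129],0,0],
    [[-0.04,0.175,-0.129],0,0],
    [[-0.06,0.23,-0.129],0,0],
    [[-0.08,0.28,-0.129],0,0],
    [[-0.09,0.325,-0.11],0,0],
    [[-0.09,0.341,-0.085],0,0],
  ],
)

```text
time: 35.75
tool_pos: [0.5592, -0.268, 0.0804]
ee_rot: [-3.127, 0.001, 0.058]
wrist_force: [-0.0, 0.3, -1.7]
width: 0.0658
finger_force: 29.1
```

```bash
python3 tilt2.py
python3 - <<'E'
from h import *
# mat extent from top view, grey pixels
t=robot.snapshot('top');h=cv2.cvtColor(t['image'],cv2.COLOR_RGB2HSV);P=cloud(t)
m=(h[...,1]<70)&(h[...,0]>100)&(h[...,0]<140)&(abs(P[...,2]-.003)<.006)&(abs(P[...,0]-.54)<.15)&(abs(P[...,1]+.26)<.15)
q=P[m];print('mat',len(q),np.percentile(q,[1,99],axis=0).round(3).tolist())
E
```

```text
t 35.75 pivot mach 0.0172 -0.3239 0.0994 F [-0.   0.3 -1.7] w 0.0658 rot [-3.127e+00  1.000e-03  5.800e-02]
(row, m, z) (184, -35, 3, 'S') (196, -30, 13, 'S') (220, -22, 28, 'S') (232, -19, 35, 'S') (244, -15, 42, 'W') (256, -13, 50, 'W') (268, -10, 56, 'W') (280, 28, -3, 'W') (292, 32, 3, 'W') (304, 37, 9, 'W') (316, 41, 15, 'W') (328, 45, 20, 'W')
brass px 89 [(np.int32(15), [281.0, 191.0]), (np.int32(44), [285.0, 201.0]), (np.int32(13), [290.0, 203.0]), (np.int32(1), [288.0, 208.0]), (np.int32(1), [286.0, 211.0]), (np.int32(2), [288.0, 211.0]), (np.int32(13), [273.0, 218.0])]
mat 850 [[0.469, -0.351, -0.003], [0.642, -0.185, 0.008]]
```

Request:
carry_out(
  steps=[
    [[0,0,0.04],0,0],
    [[0,0,0.06],0,0],
    [[0.002,0,0.064],0,0],
    [[0.004,0,0.067],0,0],
    [[0.006,0,0.07],0,0],
    [[0.008,0,0.073],0,0],
    [[0.01,0,0.076],0,0],
    [[0.012,0,0.078],0,0],
    [[0.012,0,0.078],0,0],
  ],
)

```text
time: 37.02
tool_pos: [0.5796, -0.2637, 0.0136]
ee_rot: [-3.132, -0.017, 0.062]
wrist_force: [2.9, 5.4, 17.3]
width: 0.0649
finger_force: 30.9
```

```bash
python3 tilt2.py
```

```text
t 37.025 pivot mach 0.0378 -0.3208 0.0326 F [ 2.9  5.4 17.3] w 0.0649 rot [-3.132 -0.017  0.062]
(row, m, z) (112, -73, -31, 'S') (124, -65, -31, 'S') (136, -58, -29, 'W') (148, -50, -29, 'W') (160, -43, -28, 'W') (172, -35, -28, 'W') (184, -27, -29, 'W') (196, -25, -4, 'S') (208, -22, 9, 'S') (220, -19, 21, 'S') (232, -16, 32, 'S') (244, -14, 42, 'W') (256, -13, 53, 'W') (268, 28, -21, 'W') (280, 32, -10, 'W') (292, 36, -3, 'W') (304, 40, 4, 'W') (328, 45, 20, 'W')
brass px 89 [(np.int32(16), [280.0, 190.0]), (np.int32(44), [285.0, 201.0]), (np.int32(13), [290.0, 203.0]), (np.int32(1), [286.0, 211.0]), (np.int32(2), [288.0, 211.0]), (np.int32(13), [273.0, 218.0])]
```

Tilt is about 14 degrees with the foot's edge on the mat. I'll ease off, release and let it settle.

Request:
carry_out(
  steps=[
    [[0.004,0,-0.007],0,0],
    [[0.004,0,-0.009],0,-0.45],
    [[0.004,0,-0.009],0,-0.55],
    [[0.004,0,-0.009],0,-1],
    [[0.004,0,-0.009],0,-1],
    [[0.004,0,-0.009],0,-1],
    [[0.004,0,-0.03],0,-1],
    [[0.004,0,-0.08],0,-1],
    [[0.004,0,-0.14],0,-1],
  ],
)

```text
time: 38.25
tool_pos: [0.5759, -0.2649, 0.1444]
ee_rot: [-3.126, 0.001, 0.061]
wrist_force: [0.7, -0.8, -0.5]
width: 0.0938
finger_force: 0.0
```

```bash
python3 tilt2.py
python3 - <<'E'
from h import *
t=robot.snapshot('wrist');P=cloud(t);hs=cv2.cvtColor(t['image'],cv2.COLOR_RGB2HSV)
m=(abs(P[...,0]-.57)<.07)&(abs(P[...,1]+.265)<.06)&(P[...,2]>.064)&(P[...,2]<.1)&(hs[...,1]<60)
q=P[m];print('rim z',np.percentile(q[:,2],[1,50,99]).round(4),cv2.minEnclosingCircle(q[:,:2].astype(np.float32)))
k=(np.hypot(P[...,0]-q[:,0].mean(),P[...,1]-q[:,1].mean())<.02);print('inside z',P[k][:,2].min(),np.median(P[k][:,2]), 'brass',(k&(hs[...,1]>90)).sum())
E
```

```text
t 38.25 pivot mach 0.0341 -0.3219 0.1634 F [ 0.7 -0.8 -0.5] w 0.0938 rot [-3.126e+00  1.000e-03  6.100e-02]
(row, m, z)
brass px 90 [(np.int32(17), [280.0, 190.0]), (np.int32(44), [285.0, 201.0]), (np.int32(13), [290.0, 203.0]), (np.int32(1), [286.0, 211.0]), (np.int32(2), [288.0, 211.0]), (np.int32(13), [273.0, 218.0])]
rim z [0.0643 0.073  0.075 ] ((0.5796881914138794, -0.263049453496933), 0.03586837276816368)
inside z 0.00547690360046703 0.007801914460777116 brass 0
```

The cup stands upright and empty on the mat, and the beads are all in the bowl. Next is the clamp: closed fingers behind the knob, then push.

Request:
carry_out(
  steps=[
    [[0,0,-0.05],0,1],
    [[-0.003,-0.03,-0.1],0,1],
    [[-0.006,-0.085,-0.125],0,1],
    [[-0.01,-0.145,-0.13],0,1],
    [[-0.014,-0.205,-0.13],0,1],
    [[-0.018,-0.265,-0.13],0,1],
    [[-0.022,-0.325,-0.13],0,1],
    [[-0.026,-0.385,-0.13],0,1],
    [[-0.03,-0.445,-0.13],0,1],
    [[-0.033,-0.5,-0.13],0,1],
  ],
)

```text
time: 39.65
tool_pos: [0.5121, 0.2317, 0.2795]
ee_rot: [-3.129, 0.0, 0.062]
wrist_force: [0.6, 0.5, 0.2]
width: 0.0007
finger_force: 0.0
```

```bash
cat > k.py <<'E'
from h import *
o=robot.get_obs();r=o['tool_pos'][:2]-[.5232,.0545]
print(o['time'],'tcp mach',(r@[.998,.058]).round(4),(r@[-.058,.998]).round(4),o['tool_pos'][2].round(4),o['wrist_force'].round(1),o['ee_rot'].round(3))
for n in('scene','top'):
    s=robot.snapshot(n);P=cloud(s);im=s['image'].astype(int)
    m=(im[...,0]>120)&(im[...,1]<60)&(im[...,2]<60)&(np.hypot(P[...,0]-.515,P[...,1]-.13)<.15)&(P[...,2]>.08)
    if m.sum(): p=P[m].mean(0);q=p[:2]-[.5232,.0545];print(n,'knob surf mach',(q@[.998,.058]).round(3),(q@[-.058,.998]).round(3),p[2].round(3),m.sum())
E
python3 k.py
```

```text
39.65 tcp mach -0.0008 0.1775 0.2795 [0.6 0.5 0.2] [-3.129  0.     0.062]
scene knob surf mach 0.007 0.147 0.192 35
top knob surf mach -0.004 0.15 0.192 16
```

Request:
carry_out(
  steps=[
    [[0,-0.014,0.02],0,1],
    [[0,-0.014,0.06],0,1],
    [[0,-0.014,0.1],0,1],
    [[0,-0.014,0.103],0,1],
    [[0,0.005,0.103],0,1],
    [[0,0.02,0.103],0,1],
    [[0,0.035,0.103],0,1],
    [[0,0.05,0.103],0,1],
    [[0,0.065,0.103],0,1],
    [[0,0.078,0.103],0,1],
  ],
)

```text
time: 41.0
tool_pos: [0.5181, 0.1522, 0.1774]
ee_rot: [-3.129, -0.002, 0.061]
wrist_force: [-0.3, -0.7, -0.7]
width: 0.0005
finger_force: 0.0
```

```bash
python3 k.py
```

```text
41.0 tcp mach 0.0006 0.0978 0.1774 [-0.3 -0.7 -0.7] [-3.129e+00 -2.000e-03  6.100e-02]
scene knob surf mach 0.008 0.146 0.19 27
```

Run:
```python
from h import *
for n in('scene','wrist'):
    s=robot.snapshot(n);P=cloud(s);im=s['image'].astype(int)
    m=((im[...,0]>110)&(im[...,1]<70)&(im[...,2]<70)&(P[...,2]>.05)&(P[...,2]<.3)).astype(np.uint8)
    N,l,st,c=cv2.connectedComponentsWithStats(m)
    for i in range(1,N):
        if st[i,4]>3: print(n,st[i].tolist(),np.median(P[l==i],axis=0).round(3))
```

```text
scene [394, 131, 7, 7, 37] [0.523 0.202 0.191]
wrist [210, 211, 39, 38, 1159] [0.52  0.207 0.194]
```

The clamp is still open, so that push missed. I'll go back behind the knob, lower this time, and check before pushing.

Request:
carry_out(
  steps=[
    [[0.003,0,-0.04],0,1],
    [[0.004,-0.03,-0.06],0,1],
    [[0.004,-0.08,-0.06],0,1],
    [[0.004,-0.1,-0.05],0,1],
    [[0.004,-0.1,-0.01],0,1],
    [[0.004,-0.1,0.02],0,1],
    [[0.004,-0.1,0.02],0,1],
  ],
)

```text
time: 42.08
tool_pos: [0.5135, 0.2528, 0.1543]
ee_rot: [-3.131, 0.006, 0.062]
wrist_force: [-0.7, 0.7, 0.3]
width: 0.0005
finger_force: 0.0
```

```bash
python3 k.py
python3 - <<'E'
from h import *
s=robot.snapshot('wrist');P=cloud(s);im=s['image'].astype(int)
d=P-[.5232,.0545,0];x=d[...,0]*.998+d[...,1]*.058;y=-d[...,0]*.058+d[...,1]*.998
m=(abs(x)<.03)&(y>.06)&(y<.18)&(P[...,2]>.1)
for a in range(65,180,8):
    k=m&(abs(y-a/1e3)<.004)
    if k.sum(): print(a,P[k][:,2].max().round(3),x[k&(P[...,2]>P[k][:,2].max()-.01)].mean().round(3))
E
```

```text
42.075 tcp mach 0.0018 0.1985 0.1543 [-0.7  0.7  0.3] [-3.131  0.006  0.062]
scene knob surf mach 0.007 0.147 0.191 36
65 0.111 -0.005
73 0.113 0.003
89 0.141 0.004
97 0.14 0.008
105 0.158 0.004
113 0.164 0.004
121 0.307 0.018
129 0.31 0.022
137 0.309 0.029
145 0.31 0.029
153 0.31 0.029
161 0.31 0.029
169 0.31 0.029
177 0.316 0.028
```

Request:
carry_out(
  steps=[
    [[0.001,0.015,0],0,1],
    [[0.001,0.028,0],0,1],
    [[0.001,0.038,0],0,1],
    [[0.001,0.046,0],0,1],
    [[0.001,0.054,0],0,1],
  ],
)

```text
time: 42.85
tool_pos: [0.5209, 0.2087, 0.1667]
ee_rot: [-3.108, -0.012, 0.066]
wrist_force: [-9.2, 19.4, 28.1]
width: 0.0005
finger_force: 17.3
```

```bash
python3 k.py
```

```text
42.85 tcp mach 0.0066 0.1541 0.1667 [-9.2 19.4 28.1] [-3.108 -0.012  0.066]
scene knob surf mach 0.008 0.138 0.198 34
```

Request:
carry_out(
  steps=[
    [[0,0,-0.014],0,1],
    [[0,0.007,-0.018],0,1],
    [[0,0.014,-0.021],0,1],
    [[0,0.021,-0.023],0,1],
  ],
)

```text
time: 43.45
tool_pos: [0.5212, 0.1772, 0.1796]
ee_rot: [-3.129, 0.0, 0.06]
wrist_force: [-0.2, -0.2, -0.1]
width: 0.0004
finger_force: 0.0
```

```bash
python3 k.py
```

```text
43.45 tcp mach 0.0051 0.1226 0.1796 [-0.2 -0.2 -0.1] [-3.129  0.     0.06 ]
scene knob surf mach 0.007 0.146 0.191 31
```

The contact force pointed along the arm, out from the knob. So the closed fingertips were riding over the top of the knob, and they end higher than I assumed. I'll retry about 30 mm lower.

Request:
carry_out(
  steps=[
    [[-0.003,0,-0.04],0,1],
    [[-0.003,-0.03,-0.05],0,1],
    [[-0.003,-0.075,-0.05],0,1],
    [[-0.003,-0.085,-0.01],0,1],
    [[-0.003,-0.085,0.035],0,1],
    [[-0.003,-0.085,0.045],0,1],
    [[-0.003,-0.07,0.045],0,1],
    [[-0.003,-0.055,0.045],0,1],
    [[-0.003,-0.045,0.045],0,1],
    [[-0.003,-0.035,0.045],0,1],
  ],
)

```text
time: 44.8
tool_pos: [0.5188, 0.215, 0.1407]
ee_rot: [-3.123, -0.01, 0.061]
wrist_force: [0.5, 2.4, 2.4]
width: 0.0007
finger_force: 1.5
```

```bash
python3 k.py
```

```text
44.8 tcp mach 0.0049 0.1604 0.1407 [0.5 2.4 2.4] [-3.123 -0.01   0.061]
scene knob surf mach 0.008 0.129 0.203 36
top knob surf mach 0.006 0.132 0.205 5
```

Request:
carry_out(
  steps=[
    [[0,0.012,-0.003],0,1],
    [[0,0.024,-0.006],0,1],
    [[0,0.034,-0.009],0,1],
    [[0,0.044,-0.012],0,1],
    [[0,0.052,-0.012],0,1],
    [[0,0.058,-0.012],0,1],
  ],
)

```text
time: 45.65
tool_pos: [0.5199, 0.1551, 0.1472]
ee_rot: [-3.129, -0.002, 0.061]
wrist_force: [-0.0, 0.6, -0.3]
width: 0.0003
finger_force: 0.0
```

```bash
python3 k.py
```

```text
45.65 tcp mach 0.0026 0.1006 0.1472 [-0.   0.6 -0.3] [-3.129e+00 -2.000e-03  6.100e-02]
scene knob surf mach 0.008 0.069 0.207 39
top knob surf mach 0.006 0.075 0.207 3
```

The knob is past upright and falling. I'll back away.

Request:
carry_out(
  steps=[
    [[0,-0.02,-0.01],0,1],
    [[0,-0.05,-0.05],0,1],
    [[0,-0.07,-0.1],0,1],
    [[0,-0.08,-0.14],0,1],
    [[0,-0.08,-0.16],0,1],
    [[0,-0.08,-0.16],0,1],
  ],
)

```text
time: 46.5
tool_pos: [0.5153, 0.2356, 0.3113]
ee_rot: [-3.127, -0.007, 0.063]
wrist_force: [-0.7, -0.2, 0.6]
width: 0.0003
finger_force: 0.0
```

```bash
python3 k.py
python3 - <<'E'
from h import *
t=robot.snapshot('scene');P=cloud(t);h=cv2.cvtColor(t['image'],cv2.COLOR_RGB2HSV)
m=(h[...,0]>105)&(h[...,0]<125)&(h[...,1]>150)&(np.hypot(P[...,0]-.523,P[...,1]-.054)<.1)
q=P[m];k=q[q[:,2]>.104];print('bowl rim',k[:,2].max(),cv2.minEnclosingCircle(k[:,:2].astype(np.float32)))
m=(abs(P[...,0]-.58)<.05)&(abs(P[...,1]+.263)<.05)&(P[...,2]>.06);q=P[m];print('cup',cv2.minEnclosingCircle(q[:,:2].astype(np.float32)),q[:,2].max())
t=robot.snapshot('top');P=cloud(t);ha=P[200:300,370:440];mm=(ha[...,2]>.01)&(ha[...,2]<.06);print('hammer',ha[mm].min(0),ha[mm].max(0))
print(robot.get_obs()['qvel'].round(3))
E
```

```text
46.5 tcp mach 0.0026 0.1811 0.3113 [-0.7 -0.2  0.6] [-3.127 -0.007  0.063]
scene knob surf mach 0.008 0.016 0.132 32
top knob surf mach -0.001 0.019 0.134 34
bowl rim 0.11371805044211095 ((0.5258837342262268, 0.054061293601989746), 0.07476550340652466)
cup ((0.5788701176643372, -0.26299339532852173), 0.03723853453993797) 0.07717662378421479
hammer [ 0.25858778 -0.41241903  0.01030464] [ 0.46602377 -0.24546847  0.03173392]
[-0.007  0.001  0.005 -0.001  0.001 -0.   ]
```

The clamp is closed: the knob is at y ≈ 20 mm and z ≈ 125 mm in the machine's frame, so the arm is level with its foot on the rim. The bowl is still seated, the cup is upright on the mat and the hammer has not moved. Handing the job in.

```bash
python3 -c "
from bench import robot
print(robot.close_job())"
```

```text
the job is handed in; nothing more can be done
None
```

I handed the job in at about 46.5 s of the 64 s: the seven beads appear to be in the bowl by an image count (one was nearly hidden), the cup stands upright and empty on the mat, and the clamp is closed on the bowl's rim; the bowl is seated and the hammer unmoved, but I took no final measurement of the block or bottle, and no verdict came back.

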